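# Square up a blank and lift it with tongs

## Robot

A 7-joint arm with a two-finger parallel gripper is mounted at the origin on a cart in front of the work surface, level with it; the furniture and walls round the work are solid. World frame = base frame: x ahead of the robot, y to its left, z up, the work surface at z = 0. Lengths are in mm, angles in degrees, forces in N, time in s.
With the tool pointing down it reaches from about 400 to 875 mm from the base axis. Payload 4.4 kg.
Tool frame: the origin (TCP) lies at the centre of the arm's flange, where the gripper is bolted on; the fingertips stand 173 mm ahead of it and the grasp point (between the pads) lies 155 mm ahead of it; z points along the fingers, y is the line along which they close (so a half turn about z gives the same grasp; the last joint's range is limited). The gripper opens to 85 mm and grips with 20 to 120 N. Pads are 22 mm wide; open, the fingers measure 114 mm over their backs; the gripper's body (76 mm by 85 mm) begins 54 mm behind the grasp point. The pads swing forward as they close: fully open they stand 13 mm farther back than shut.
Start: joints at [69.397, 36.005, 2.206, 86.941, -1.547, 57.084, -1.146], TCP at [188.256, -622.154, 404.713] pointing down, gripper open.
Joint ranges: [-175.42, 175.42], [-21.48, 121.26], [-71.46, 75.88], [10.55, 141.38], [-63.04, 243.04], [13.31, 113.54], [-168.57, 168.57]. Speed limits (degrees/s): [147.25, 147.25, 180, 180, 180, 180, 180].

## Interface

Orientations are given as [roll, pitch, yaw] about the fixed x, y, z axes, in that order (R = Rz(yaw) Ry(pitch) Rx(roll)).
In Python, from plant import telemetry, eyes, r, spotter gives the robot as it stands. The module is installed in compiled form; this text tells all that it offers.
- The arm moves only by the tool play_rows, never from a script. Its argument "motion" is a list of rows, each a list of 7 numbers: the shift along the tool's x, y, z in m, then the turn, a rotation vector about the tool's x, y, z in degrees, then the finger opening in m, from 0 to 0.0854. A call has 1 to 20 rows; each row is the pose to reach, as a shift and turn from the pose commanded when the call began, along the tool's axes at that moment; what a row does not reach only later rows make up. A row lasts 1/12 s, in which the tool goes at most 41.7 mm and 7.16 degrees, less where a joint would pass 70% of its speed; a pose out of reach is approached as far as the arm can. A call with a gripper value outside its range is refused whole. The fingers move at their own pace and stop on an object; "force" is the grip in N (left out, the last holds). Time passes only in rows, so rows that repeat a pose let the fingers close. It gives the time, the measured TCP pose, the force, the opening and the grip force at its end, in the units of the state.
- telemetry.read_state(): the state, without advancing time (a new reading comes with each control period).
- eyes.grab_frame(name): name is "side" or "top"; returns a dict with "frame" (384x512x3 uint8, red, green, blue), "fx", "fy", "cx", "cy" (pixels), "rvec" (rotation vector, rad) and "tvec" (3), from world to camera coordinates, as OpenCV has them. Camera axes: x right, y down, z forward; pixel columns grow to the right and rows downward; lengths in mm; the calibration is good to about 2 mm. A picture is of the moment at which its call begins. There is no depth.
- r.sign_off(): hands the job in; it is judged then, once.
Trained networks look in a picture, given as the dict that the camera call returned (one of the last four; its "shot" number tells which), for a name from the list of things; names that differ only in an ending like _2 or _b are one class to them, and where a whole thing is asked for, a point or a joint stands for the part that bears it (a point fixed in the world has none). Each returns a list of dicts, best first, with "conf" (0 to 1); they miss things now and then, are a little off and sometimes report something else, mostly with a low value. They report only what shows in the picture. A call takes as long as a camera call. They do not tell look-alikes from the thing itself.
- spotter.cut_out(picture, thing): "pixels" (384x512 bool, what is visible of it) and "uv" ([column, row] in pixels, amid what is visible of it).
The state is a dict: "time": time; "qpos": joint angles; "qvel": joint speeds; "joint_efforts": joint torques, N m; "position": TCP position; "ee_rot": TCP orientation; "ft_force": force on the tool from outside, world axes, zero at the start; "ft_torque": the same for the moment, N m; "opening": finger opening in mm; "gripper_force": force on a finger pad.
Only numpy, scipy, OpenCV 4.12 (cv2) and the standard library are available. Lean on these libraries where they do the work, as an engineer would, in place of code of your own. Each camera call takes 0.05 s, during which the arm holds its last target. There are 200 camera calls.

## Task

Push the small wooden blank on the stop plate into the corner so that it sits square and flush against both stop strips. Then take the spring tongs by their wooden grips, close their jaws on the middle of the blank's two long sides while it lies there, and lift it at least 5 cm above the stop strips, square and level in the jaws, without knocking or shifting the glue bottle or the pink lath. Finish while still holding the blank up in the tongs, not putting anything down, with the gripper touching only the tongs.

Things in the scene. Friction and masses are not known exactly. Their poses are not given: they have to be found in the camera images.
- stop_plate: fixed plywood plate, 150 x 130 x 6 mm, with two dark stop strips 16 mm wide and 12 mm high on it (tops 18 mm above the saw table). Origin: centre of its underside, on the table. The far strip's face is at x = +50 mm and spans y = -43 to +31 mm; the left strip's face is at y = +35 mm and spans x = -44 to +40 mm. The two strips form the corner at +x, +y
- corner (a point): where the planes of the two stop faces meet, on top of the plate (6 mm above the table); axes as the stop plate's. The flush blank's centre is at x = -25.5, y = -12.5, z = +12 mm from here in those axes
- blank_center (a point): centre of the blank, a small grey-brown wooden block 51 mm long (x of this point) x 25 mm wide (y) x 24 mm high, about 30 g, that starts lying loosely on the stop plate. It goes into the corner with a long side along the left strip (this x along the plate's x)
- tongs_grip (a point): midway between the two wooden grips of the tongs, 26 mm above the tongs' underside; axes as the tongs'. The grips are 44 mm long (along x), 26 mm high; over their outer faces they measure 56 mm when open, 41 mm when the jaws are on the blank. The jaws lie 85 mm ahead along x
- tongs_jaws (a point): midway between the two jaws, 85 mm ahead of the grips, 15 mm above the tongs' underside; the jaws are upright wooden pads 18 mm long, 30 mm high (up from the underside), 6 mm thick, 53 mm apart when open. To pass over the stop strips the underside must be over 18 mm above the table; there they overlap the upper half of the blank
- tongs_left (a joint): closing angle of each tongs arm (both move together): 0 open as sprung, 0.08 with the jaws on the blank, 0.14 at most. Squeezing the grips by 2 mm in total adds 0.01 and closes the jaws by 4 mm; the spring resists with 8 N on each grip when open, 12 N on the blank. Squeeze the grips to about 50 mm to carry the tongs open; then close with 25 to 40 N on the blank
- tongs: spring tongs, loose, about 75 g, 190 mm long, 38 mm high, lying on their jaw tips and hinge barrel (20 mm thick, 34 mm high). Origin on the underside midway between the grips; x points to the jaws, y across (closing direction), z up. The hinge is 95 mm behind the origin, the jaw centres 85 mm ahead
- blank: the blank; origin at its underside. Its axes are turned +0.2 rad about z from its sides: use point blank_center
- glue: yellow glue bottle with black nozzle, 50 mm wide, 106 mm high, standing; origin at the centre of its base; leave it alone
- pink_lath: pinkish offcut 60 x 98 x 22 mm lying flat, origin at the centre of its underside; leave it alone
There are look-alikes about, which are no part of the job. What is shaped like the blank but black, blue or red is not meant.

How it is judged (in metres and radians):
On the way, in this order (a step that is already met when the one before it is completed fails the run):
1. the blank sits flush against both stop strips, square in the corner (x of blank_center in the frame of corner above -0.029 m and y of blank_center in the frame of corner above -0.0165 m and z of blank_center in the frame of corner below 0.015 m and angle between the x axis of blank_center and the x axis of stop_plate, either way round below 0.07 rad), for 0.2 s.
2. the tongs' jaws are closed on the blank while it still lies in the corner (contact force between tongs and blank above 1 N and value of joint tongs_left above 0.05 rad and horizontal distance between tongs_jaws and blank_center below 0.03 m and contact force between the fingers and tongs above 1 N and x of blank_center in the frame of corner above -0.04 m and y of blank_center in the frame of corner above -0.028 m), for 0.1 s.
At the end, for the whole second after the job is handed in: the blank is still, its centre over 75 mm above the table, held only by the squeezed tongs in the gripper (which does not touch the blank): jaw site within 30 mm of its centre, blank not over 8 mm above it, its length within 0.25 rad of the tongs' axis, tilt under 0.4 rad (height (world z) of blank_center above 0.075 m and contact force between tongs and blank above 1 N and contact force between the fingers and tongs above 1 N and contact force between each of the arm, the fingers and blank below 0.05 N and value of joint tongs_left above 0.05 rad and height (world z) of tongs_grip above 0.06 m and distance between tongs_jaws and blank_center below 0.03 m and angle between the x axis of blank_center and the x axis of tongs, either way round below 0.25 rad and angle between blank's own z axis and vertical below 0.4 rad and linear speed of blank below 0.03 m/s and z of blank_center in the frame of tongs_jaws below 0.008 m); the arm keeps its last pose, push and grip.
It fails at once if the glue bottle is knocked over or shifted (angle between glue's own z axis and vertical above 0.3 rad or distance of glue from where it was at the start of the episode above 0.03 m).
It fails at once if the pink lath is shifted (distance of pink_lath from where it was at the start of the episode above 0.03 m).
It also fails if it takes over 72 s, if anything falls off the work surface, if the arm or the gripper's body presses on something with over 40 N, if the wrist force passes 120 N, or if a joint passes its speed limit or range.

## Working session

There is one attempt and no reset: what is moved stays moved. The work goes in short steps, Python scripts to look and compute and a tool call to move; the robot and the scene stay as the last step left them, time stands still between calls to the robot, and variables do not carry over. Pictures are saved under pics/ and viewed, at most 10 in all, crops included, and the job is handed in when it is done.

Besides the shell and the picture viewer there is one more tool, called after "Emit:" as a command line: name --pt "numbers of a row" for each row, then --argument value for the rest. play_rows: Moves the arm, as the interface text tells. Its arguments: {"type":"object","properties":{"motion":{"type":"array","items":{"type":"array","items":{"type":"number"}}},"force":{"type":"number"}},"required":["motion"]}

```bash
mkdir -p pics; cat > h.py <<'E'
import numpy as np, cv2
from plant import telemetry, eyes, r, spotter
from scipy.spatial.transform import Rotation as R
def cam(p):
    K=np.array([[p['fx'],0,p['cx']],[0,p['fy'],p['cy']],[0,0,1.]])
    return K,cv2.Rodrigues(np.array(p['rvec'],float))[0],np.array(p['tvec'],float).ravel()
def ray(p,uv,z):
    K,Rm,t=cam(p); C=-Rm.T@t
    d=Rm.T@np.linalg.inv(K)@np.array([uv[0],uv[1],1.])
    return C+d*(z-C[2])/d[2]
def proj(p,X):
    K,Rm,t=cam(p); q=(np.atleast_2d(X)@Rm.T+t)@K.T
    return q[:,:2]/q[:,2:]
def save(p,n): cv2.imwrite('pics/'+n,p['frame'][:,:,::-1])
E
cat > a.py <<'E'
from h import *
ps={n:eyes.grab_frame(n) for n in('top','side')}
im=np.hstack([ps['top']['frame']]); 
for n,p in ps.items():
    cv2.imwrite(f'pics/{n}1.png',cv2.resize(p['frame'][:,:,::-1],(800,600),interpolation=cv2.INTER_CUBIC))
    K,Rm,t=cam(p); print(n,(-Rm.T@t).round(),p['fx'])
    for th in('stop_plate','blank','tongs','glue','pink_lath'):
        for d in spotter.cut_out(p,th)[:4]:
            px=d['pixels'].astype(np.uint8); c=cv2.minAreaRect(cv2.findNonZero(px))
            print(n,th,round(d['conf'],2),np.round(d['uv']),px.sum(),np.round(c[0]),np.round(c[1]),round(c[2]),ray(p,d['uv'],10).round())
print(telemetry.read_state())
E
python3 a.py
```

```text
top [ 383.  -11. 1146.] 451.92822872632644
top stop_plate 0.64 [160. 180.] 2667 [161. 184.] [57. 51.] 87 [607. 245.  10.]
top blank 0.72 [167. 191.] 220 [164. 190.] [21. 11.] 73 [576. 225.  10.]
top blank 0.64 [212. 188.] 189 [212. 189.] [10. 19.] 90 [588. 110.  10.]
top blank 0.52 [214. 230.] 204 [214. 224.] [19. 11.] 90 [478. 104.  10.]
top blank 0.45 [178. 251.] 194 [180. 251.] [10. 21.] 78 [424. 191.  10.]
top tongs 0.69 [341. 199.] 497 [352. 199.] [27. 78.] 9 [ 563. -217.   10.]
top glue 0.94 [248. 149.] 386 [250. 148.] [19. 23.] 0 [691.  22.  10.]
top pink_lath 0.79 [261. 225.] 360 [260. 226.] [10. 38.] 32 [494. -15.  10.]
side [442. 764. 445.] 362.6094303722385
side stop_plate 0.77 [194. 283.] 3319 [200. 281.] [88. 48.] 3 [609. 265.  10.]
side blank 0.92 [266. 237.] 314 [267. 239.] [14. 22.] 90 [496.  94.  10.]
side blank 0.92 [296. 267.] 375 [298. 266.] [26. 16.] 81 [428. 187.  10.]
side blank 0.71 [198. 281.] 3494 [201. 281.] [90. 49.] 2 [603. 260.  10.]
side blank 0.62 [228. 238.] 241 [226. 238.] [20. 12.] 90 [579. 110.  10.]
side tongs 0.58 [252. 173.] 790 [255. 172.] [66.
[... 335 characters left out ...]
me': 0.6, 'qpos': array([69.39597874, 36.00318487,  2.20599809, 86.94243157, -1.54697701,
       57.08098405, -1.14548249]), 'qvel': array([ 0.04706983, -0.15935454,  0.02836034, -0.07893457, -0.01099271,
        0.19148558, -0.04769528]), 'joint_efforts': array([ 6.52327017e-04, -5.62978756e+01,  1.22537870e+00, -1.93696743e+01,
        1.09201277e-02,  1.88053957e-03, -1.87457516e-05]), 'position': array([ 188.2597856 , -622.14697873,  404.72008195]), 'ee_rot': array([ 1.79996946e+02, -2.11157197e-03,  1.68328336e+01]), 'ft_force': array([-0.12484775,  0.57459124, -0.63898892]), 'ft_torque': array([ 0.00617044,  0.01210774, -0.00708554]), 'gripper_force': 0.0, 'opening': 85.20596222963188}
```

View pics/top1.png

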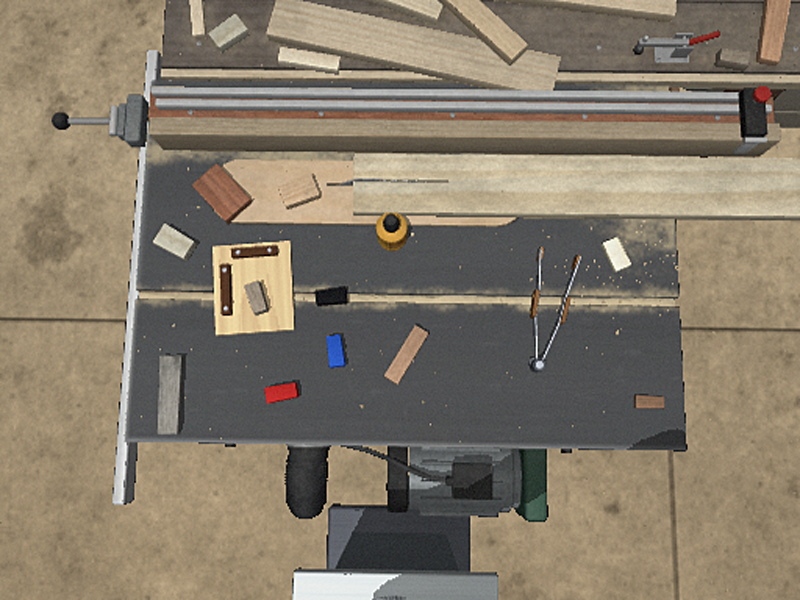

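View pics/side1.png

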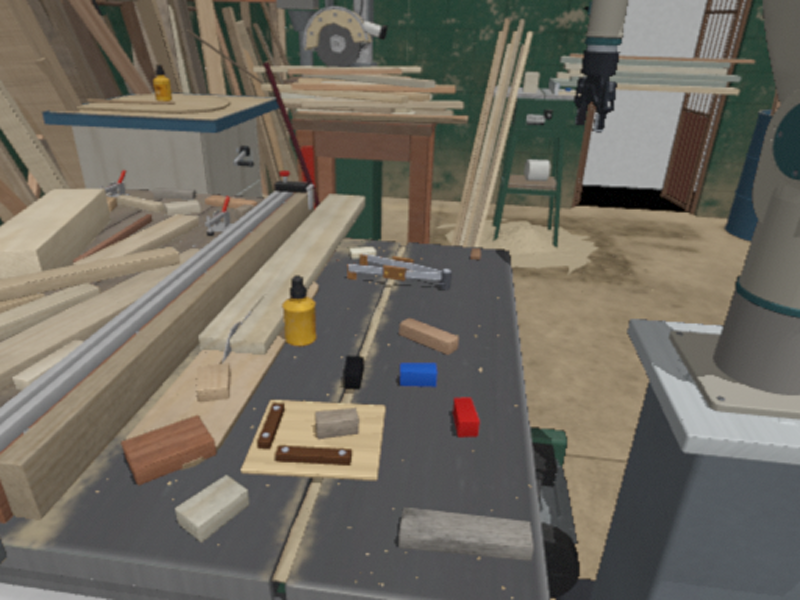

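The top view shows the grey-brown blank at (258,297), lying on the plate. The dark strips are at (255,250) and (225,290), the tongs run from hinge (538,365) to jaw tips (540,250)/(577,260), the glue is at (392,232) and the lath at (406,353). The side view agrees.

```bash
cat >> h.py <<'E'
def rect(p,x0,x1,y0,y1,z,s):
    # image: rows down = -x, cols right = -y
    w,h=int((y1-y0)*s),int((x1-x0)*s)
    X=np.array([[x1,y1,z],[x1,y0,z],[x0,y0,z],[x0,y1,z]],float)
    H=cv2.getPerspectiveTransform(np.float32([[0,0],[w,0],[w,h],[0,h]]),proj(p,X).astype(np.float32))
    return cv2.warpPerspective(p['frame'],H,(w,h),flags=cv2.INTER_CUBIC|cv2.WARP_INVERSE_MAP)
E
cat > b.py <<'E'
from h import *
p=eyes.grab_frame('top')
A=rect(p,500,720,140,330,6,2); B=rect(p,450,670,-340,-150,26,2)
im=np.hstack([A,B])
for i in range(0,im.shape[0],40): im[i,::4]=(255,0,255)
for j in range(0,im.shape[1],40): im[::8,j]=(255,0,255)
cv2.imwrite('pics/r1.png',im[:,:,::-1])
# plate fit
px=spotter.cut_out(p,'stop_plate')[0]['pixels'].astype(np.uint8)
c=max(cv2.findContours(px,cv2.RETR_EXTERNAL,cv2.CHAIN_APPROX_NONE)[0],key=len)[:,0]
w=np.array([ray(p,u,6)[:2] for u in c],np.float32); print('plate',cv2.minAreaRect(w))
d=max((d for d in spotter.cut_out(p,'blank')),key=lambda d:-abs(d['uv'][0]-165)-abs(d['uv'][1]-190))
v,u=np.nonzero(d['pixels']); w=np.array([ray(p,q,30)[:2] for q in zip(u,v)],np.float32); print('blank',cv2.minAreaRect(w))
E
python3 b.py
```

```text
plate ((597.6112060546875, 241.4486083984375), (153.0200653076172, 130.29547119140625), 5.0082573890686035)
blank ((575.3341674804688, 229.91030883789062), (52.904930114746094, 26.117517471313477), 19.627182006835938)
```

View pics/r1.png

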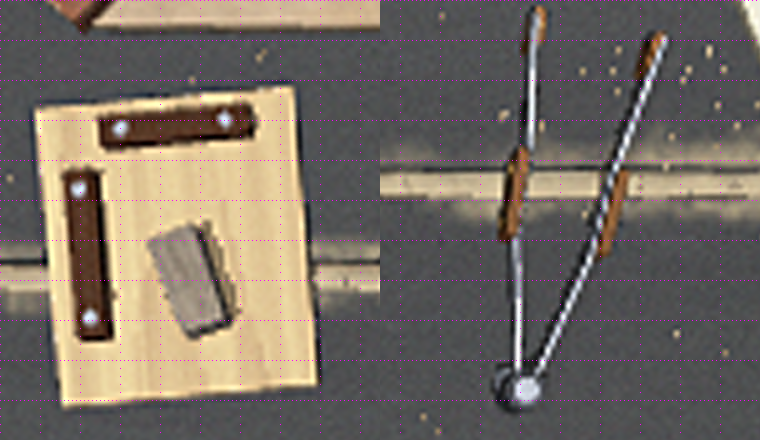

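The plate's centre is at (598,241) with yaw +5° (size 153x130, correct), which puts the corner near (644,281). The blank is at (575,230), yaw 19.6°. The tongs' grips are at about (568,-242), yaw about -11.6°, and hinge-to-grip measures 94.5 mm (given as 95).

```bash
cat > g.py <<'E'
import sys
from h import *
s=telemetry.read_state(); P=np.array(s['position']); Rm=R.from_euler('xyz',s['ee_rot'],degrees=True)
def go(P,Rm,x,y,z,yaw):
    G=R.from_euler('xyz',[180,0,yaw],degrees=True)
    print((Rm.inv().apply(np.array([x,y,z])-P)/1000).round(4),(Rm.inv()*G).as_rotvec(degrees=True).round(2))
print(s['time'],P.round(1),np.round(s['ee_rot'],2),'F',np.round(s['ft_force'],1),'op',round(s['opening'],1),round(s['gripper_force'],1),np.round(s['qpos']))
for a in sys.argv[1:]: go(P,Rm,*map(float,a.split(',')))
E
python3 g.py 560,-300,405,16.83 575.3,229.9,300,19.6
```

```text
0.75 [ 188.2 -622.1  404.7] [180.    -0.    16.83] F [-0.3 -0.6 -1. ] op 85.3 0.0 [69. 36.  2. 87. -2. 57. -1.]
[ 4.491e-01 -2.007e-01 -3.000e-04] [ 0. -0.  0.]
[ 0.6172 -0.7034  0.1047] [ 0.   -0.   -2.77]
```

Emit:
play_rows --pt "0.449 -0.2 0 0 0 0 0.045" --pt "0.449 -0.2 0 0 0 0 0.045" --pt "0.449 -0.2 0 0 0 0 0.045" --pt "0.449 -0.2 0 0 0 0 0.045" --pt "0.449 -0.2 0 0 0 0 0.045" --pt "0.449 -0.2 0 0 0 0 0.045" --pt "0.449 -0.2 0 0 0 0 0.045" --pt "0.449 -0.2 0 0 0 0 0.045" --pt "0.449 -0.2 0 0 0 0 0.045" --pt "0.449 -0.2 0 0 0 0 0.045" --pt "0.449 -0.2 0 0 0 0 0.045" --pt "0.6172 -0.7034 0.1047 0 0 -2.77 0.045" --pt "0.6172 -0.7034 0.1047 0 0 -2.77 0.045" --pt "0.6172 -0.7034 0.1047 0 0 -2.77 0.045" --pt "0.6172 -0.7034 0.1047 0 0 -2.77 0.045" --pt "0.6172 -0.7034 0.1047 0 0 -2.77 0.045" --pt "0.6172 -0.7034 0.1047 0 0 -2.77 0.045" --pt "0.6172 -0.7034 0.1047 0 0 -2.77 0.045" --pt "0.6172 -0.7034 0.1047 0 0 -2.77 0.045" --pt "0.6172 -0.7034 0.1047 0 0 -2.77 0.045" --force 20

```text
time: 2.42
position: [561.8, 47.0, 335.0]
ee_rot: [180.0, -0.0, 19.6]
ft_force: [1.4, 1.0, 0.4]
opening: 45.2
gripper_force: 0.0
```

```bash
python3 g.py 575.3,229.9,260,19.6 575.3,229.9,193,19.6
```

```text
2.4167 [561.8  47.  335. ] [ 1.7999e+02 -4.0000e-02  1.9590e+01] F [1.4 1.  0.4] op 45.2 0.0 [ -9.  34.   2. 105.  -1.  41. -77.]
[ 0.074  -0.1678  0.075 ] [ 0.01 -0.04 -0.01]
[ 0.074  -0.1678  0.142 ] [ 0.01 -0.04 -0.01]
```

Emit:
play_rows --pt "0.074 -0.168 0.06 0 0 0 0.045" --pt "0.074 -0.168 0.06 0 0 0 0.045" --pt "0.074 -0.168 0.06 0 0 0 0.045" --pt "0.074 -0.168 0.06 0 0 0 0.045" --pt "0.074 -0.168 0.06 0 0 0 0.045" --pt "0.074 -0.168 0.06 0 0 0 0.045" --pt "0.074 -0.168 0.06 0 0 0 0.045"

```text
time: 3.0
position: [574.6, 230.4, 274.3]
ee_rot: [-180.0, 0.1, 19.8]
ft_force: [0.4, -0.8, -0.3]
opening: 44.9
gripper_force: 0.0
```

```bash
python3 g.py 575.3,229.9,194,19.6 
cat > v.py <<'E'
import sys
from h import *
x0,x1,y0,y1=map(float,sys.argv[2:6])
p=eyes.grab_frame('top'); q=eyes.grab_frame('side')
A=rect(p,x0,x1,y0,y1,float(sys.argv[6]),2)
X=np.array([[x,y,z] for x in(x0,x1) for y in(y0,y1) for z in (0,60)]); c=proj(q,X).clip(0,[511,383])
u0,v0=c.min(0).astype(int);u1,v1=c.max(0).astype(int); B=q['frame'][v0:v1,u0:u1]; f=min(400/B.shape[1],560/B.shape[0]); B=cv2.resize(B,None,fx=f,fy=f,interpolation=cv2.INTER_CUBIC)
h=max(A.shape[0],B.shape[0]); pad=lambda I:np.pad(I,((0,h-I.shape[0]),(0,0),(0,0)))
cv2.imwrite('pics/'+sys.argv[1],np.hstack([pad(A),pad(B)])[:600,:800,::-1])
E
python3 v.py v1.png 510 690 150 330 30
```

```text
3.0 [574.6 230.4 274.3] [-1.7996e+02  5.0000e-02  1.9840e+01] F [ 0.4 -0.8 -0.3] op 44.9 0.0 [-26.  43.   3.  99.  -3.  39. -92.]
[0.0006 0.0008 0.0803] [-0.04  0.05  0.24]
```

View pics/v1.png

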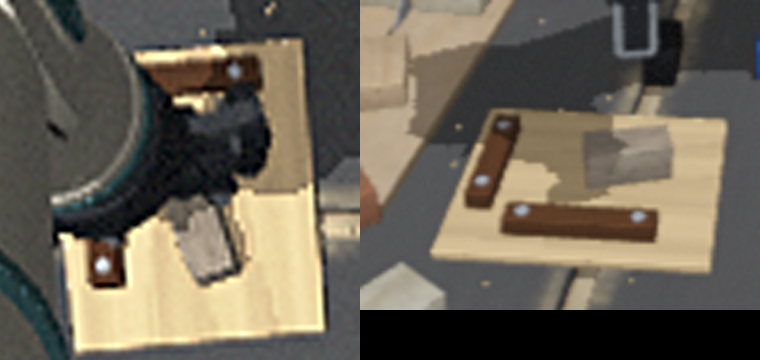

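The blank lies where I measured it, with the gripper shadowing it from above. I'll descend and grip its top.

Emit:
play_rows --pt "0 0 0.03 0 0 0 0.045" --pt "0 0 0.06 0 0 0 0.045" --pt "0 0 0.075 0 0 0 0.045" --pt "0 0 0.08 0 0 0 0.045" --pt "0 0 0.08 0 0 0 0.045" --pt "0 0 0.08 0 0 0 0.015" --pt "0 0 0.08 0 0 0 0.015" --pt "0 0 0.08 0 0 0 0.015" --pt "0 0 0.08 0 0 0 0.015" --pt "0 0 0.08 0 0 0 0.015" --pt "0 0 0.08 0 0 0 0.015" --force 20

```text
time: 4.02
position: [576.0, 228.1, 196.7]
ee_rot: [180.0, -0.2, 19.6]
ft_force: [-0.3, -0.5, 7.4]
opening: 24.4
gripper_force: 22.1
```

```bash
python3 g.py 618,253,195,5 623.3,265.9,194,5; python3 v.py v2.png 540 650 190 300 30
```

```text
4.0167 [576.  228.1 196.7] [ 1.7998e+02 -1.6000e-01  1.9590e+01] F [-0.3 -0.5  7.4] op 24.4 22.1 [-25.  49.   2. 100.  -3.  31. -92.]
[ 0.0479 -0.0094  0.0018] [ 0.   -0.16 14.59]
[ 0.0572 -0.0198  0.0028] [ 0.   -0.16 14.59]
```

View pics/v2.png

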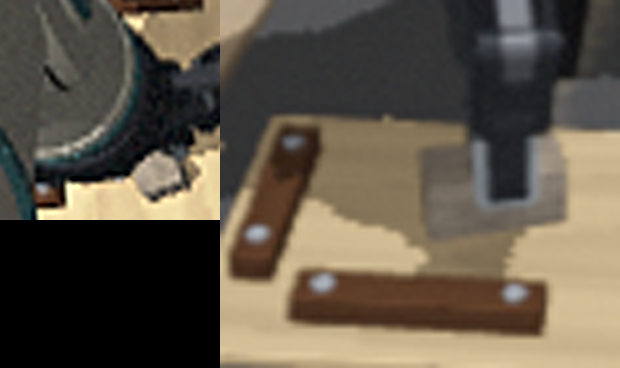

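The blank is gripped (opening 24.4) with the fingertips above strip height. I'll lift it a little, square it up and bring it close to the corner.

```bash
python3 g.py 617.4,262.6,202,5 621.9,266.9,198,5
```

```text
4.1167 [576.  228.1 196.7] [ 1.7998e+02 -1.6000e-01  1.9580e+01] F [ 0.1 -0.9  7.6] op 24.5 22.1 [-25.  49.   2. 100.  -3.  31. -92.]
[ 0.0506 -0.0187 -0.0052] [ 0.   -0.16 14.58]
[ 0.0562 -0.0212 -0.0011] [ 0.   -0.16 14.58]
```

Emit:
play_rows --pt "0 0 -0.008 0 0 0 0.015" --pt "0.02 -0.007 -0.008 0 0 5 0.015" --pt "0.035 -0.013 -0.008 0 0 10 0.015" --pt "0.05 -0.018 -0.008 0 0 14.6 0.015" --pt "0.05 -0.018 -0.008 0 0 14.6 0.015" --pt "0.05 -0.018 -0.008 0 0 14.6 0.015" --pt "0.05 -0.018 -0.008 0 0 14.6 0.015"

```text
time: 4.7
position: [615.6, 261.3, 203.1]
ee_rot: [180.0, 0.0, 5.1]
ft_force: [-0.0, 0.0, 0.5]
opening: 24.9
gripper_force: 21.5
```

```bash
python3 g.py 617.4,262.6,202,5 621.9,266.9,198,5;python3 v.py v3.png 560 670 210 320 30
```

```text
4.7 [615.6 261.3 203.1] [1.7996e+02 4.0000e-02 5.1100e+00] F [-0.   0.   0.5] op 24.9 21.5 [ -29.   52.    6.   91.   -8.   37. -103.]
[ 0.0019 -0.0011  0.0011] [0.04 0.04 0.11]
[ 0.0068 -0.005   0.0051] [0.04 0.04 0.11]
```

View pics/v3.png

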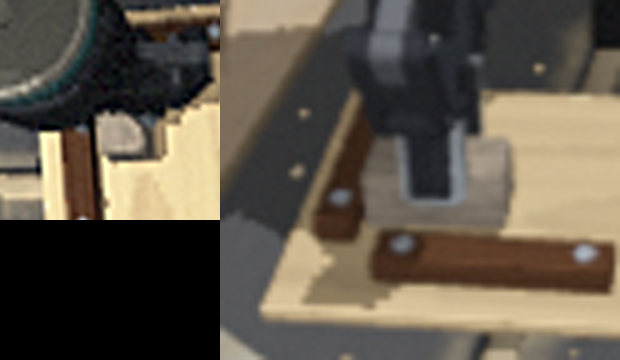

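The blank is square and a few mm short of both strips. I'll lower it and press it in gently.

Emit:
play_rows --pt "0 0 0.004 0 0 0 0.015" --pt "0 0 0.007 0 0 0 0.015" --pt "0 -0.002 0.007 0 0 0 0.015" --pt "0 -0.004 0.007 0 0 0 0.015" --pt "0 -0.006 0.007 0 0 0 0.015" --pt "0.002 -0.006 0.007 0 0 0 0.015" --pt "0.004 -0.006 0.007 0 0 0 0.015" --pt "0.006 -0.006 0.007 0 0 0 0.015" --pt "0.006 -0.006 0.007 0 0 0 0.015"

```text
time: 5.55
position: [619.3, 267.4, 196.2]
ee_rot: [179.9, 0.5, 5.0]
ft_force: [-9.6, -4.8, 12.6]
opening: 24.6
gripper_force: 23.5
```

Emit:
play_rows --pt "0.001 -0.001 0 0 0 0 0.015" --pt "0.003 -0.002 0 0 0 0 0.015" --pt "0.003 -0.002 0 0 0 0 0.015" --pt "0.003 -0.002 0 0 0 0 0.015"

```text
time: 5.88
position: [620.8, 268.1, 195.7]
ee_rot: [179.7, 0.8, 5.0]
ft_force: [-12.4, -7.7, 14.9]
opening: 24.7
gripper_force: 24.2
```

Emit:
play_rows --pt "0 0 -0.002 0 0 0 0.035" --pt "0 0 -0.004 0 0 0 0.045" --pt "0 0 -0.01 0 0 0 0.045" --pt "0 0 -0.04 0 0 0 0.045" --pt "0 0 -0.08 0 0 0 0.085" --pt "-0.03 0.02 -0.12 0 0 0 0.085" --pt "-0.06 0.06 -0.16 0 0 0 0.085" --pt "-0.06 0.1 -0.16 0 0 0 0.085" --pt "-0.06 0.14 -0.16 0 0 0 0.085" --pt "-0.06 0.18 -0.16 0 0 0 0.085" --pt "-0.06 0.22 -0.16 0 0 0 0.085" --pt "-0.06 0.26 -0.16 0 0 0 0.085" --pt "-0.06 0.3 -0.16 0 0 0 0.085" --pt "-0.06 0.3 -0.16 0 0 0 0.085"

```text
time: 7.05
position: [591.1, -41.2, 357.0]
ee_rot: [179.7, -0.1, 4.5]
ft_force: [0.5, -0.5, -0.1]
opening: 85.2
gripper_force: 0.0
```

```bash
python3 g.py 568.5,-241.8,260,-11.6; python3 v.py v4.png 520 690 150 330 18
cat > m.py <<'E'
from h import *
p=eyes.grab_frame('top')
for d in spotter.cut_out(p,'blank'):
    v,u=np.nonzero(d['pixels']); w=np.array([ray(p,q,30)[:2] for q in zip(u,v)],np.float32); m=cv2.minAreaRect(w)
    if np.hypot(m[0][0]-620,m[0][1]-266)<60: print('blank',d['conf'],np.round(m[0],1),np.round(m[1],1),round(m[2],1),d['pixels'].sum())
E
python3 m.py
```

```text
7.05 [591.1 -41.2 357. ] [ 1.7971e+02 -1.2000e-01  4.5400e+00] F [ 0.5 -0.5 -0.1] op 85.2 0.0 [ -4.  35.   7. 100.  -5.  46. -79.]
[-0.0386  0.1977  0.0979] [ 0.27 -0.16 16.14]
blank 0.56 [618.  264.3] [49.6 25.4] 3.1 194
```

View pics/v4.png

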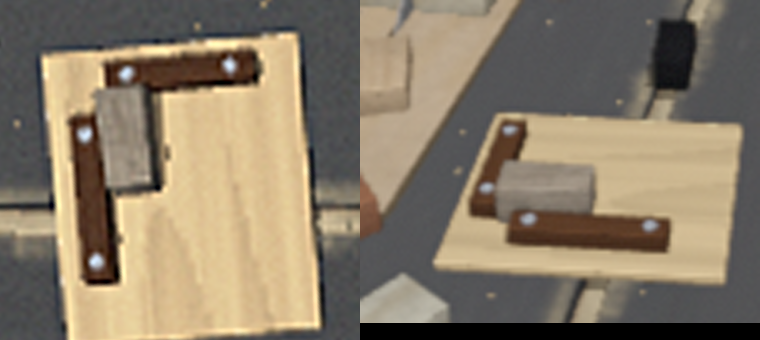

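The blank sits square against both strips. Next, the tongs.

Emit:
play_rows --pt "-0.0386 0.1977 0.08 0.3 -0.2 16.1 0.085" --pt "-0.0386 0.1977 0.08 0.3 -0.2 16.1 0.085" --pt "-0.0386 0.1977 0.08 0.3 -0.2 16.1 0.085" --pt "-0.0386 0.1977 0.08 0.3 -0.2 16.1 0.085" --pt "-0.0386 0.1977 0.08 0.3 -0.2 16.1 0.085" --pt "-0.0386 0.1977 0.08 0.3 -0.2 16.1 0.085" --pt "-0.0386 0.1977 0.08 0.3 -0.2 16.1 0.085" --pt "-0.0386 0.1977 0.08 0.3 -0.2 16.1 0.085" --pt "-0.0386 0.1977 0.08 0.3 -0.2 16.1 0.085"

```text
time: 8.0
position: [571.0, -230.5, 276.4]
ee_rot: [-179.6, 0.2, -10.9]
ft_force: [0.3, 0.2, -0.0]
opening: 85.1
gripper_force: 0.0
```

```bash
python3 g.py 568.5,-241.8,183,-11.6
```

```text
8.0 [ 571.  -230.5  276.4] [-179.6     0.19  -10.86] F [ 0.3  0.2 -0. ] op 85.1 0.0 [ 14.  43.   9.  99. -10.  39. -73.]
[-0.      0.0122  0.0933] [-0.4   0.2   0.74]
```

Emit:
play_rows --pt "0 0 0 0 0 0 0.085" --pt "0 0 0 0 0 0 0.085" --pt "0 0 0 0 0 0 0.085"

```text
time: 8.25
position: [570.3, -232.3, 276.6]
ee_rot: [-179.7, 0.2, -11.0]
ft_force: [0.1, -0.3, 0.6]
opening: 84.9
gripper_force: 0.0
```

```bash
python3 g.py 568.5,-241.8,183,-11.6
```

```text
8.25 [ 570.3 -232.3  276.6] [-179.7     0.19  -10.97] F [ 0.1 -0.3  0.6] op 84.9 0.0 [ 14.  43.   9.  99. -10.  39. -73.]
[0.0003 0.0102 0.0935] [-0.29  0.19  0.63]
```

Emit:
play_rows --pt "0 0.0102 0.02 -0.3 0.2 0.6 0.085" --pt "0 0.0102 0.05 -0.3 0.2 0.6 0.085" --pt "0 0.0102 0.075 -0.3 0.2 0.6 0.085" --pt "0 0.0102 0.088 -0.3 0.2 0.6 0.085" --pt "0 0.0102 0.093 -0.3 0.2 0.6 0.085" --pt "0 0.0102 0.093 -0.3 0.2 0.6 0.085" --pt "0 0.0102 0.093 -0.3 0.2 0.6 0.085"

```text
time: 8.83
position: [568.0, -243.3, 183.9]
ee_rot: [180.0, -0.0, -11.7]
ft_force: [-0.4, -0.1, -0.1]
opening: 84.7
gripper_force: 0.0
```

```bash
python3 g.py 568.5,-241.8,183,-11.6; python3 v.py v5.png 450 680 -340 -150 26
```

```text
8.8333 [ 568.  -243.3  183.9] [ 1.7995e+02 -4.0000e-02 -1.1680e+01] F [-0.4 -0.1 -0.1] op 84.7 0.0 [ 16.  51.   7. 101. -11.  30. -71.]
[ 0.0002 -0.0016  0.0009] [ 0.05 -0.04 -0.08]
```

View pics/v5.png

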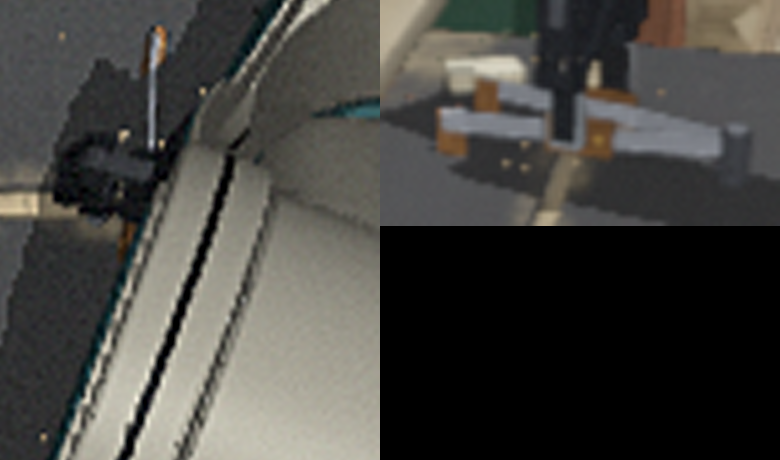

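The finger straddles the near grip about 4 mm ahead of its centre, so I'll ease back 3 mm and squeeze to 50 mm.

Emit:
play_rows --pt "-0.003 0 0 0 0 0 0.085" --pt "-0.003 0 0 0 0 0 0.065" --pt "-0.003 0 0 0 0 0 0.06" --pt "-0.003 0 0 0 0 0 0.055" --pt "-0.003 0 0 0 0 0 0.05" --pt "-0.003 0 0 0 0 0 0.05" --pt "-0.003 0 0 0 0 0 0.05" --pt "-0.003 0 0 0 0 0 0.05" --pt "-0.003 0 0 0 0 0 0.05" --pt "-0.003 0 0 0 0 0 0.05" --force 30

```text
time: 9.77
position: [565.0, -243.1, 184.4]
ee_rot: [180.0, -0.1, -11.7]
ft_force: [-1.1, 0.5, 7.4]
opening: 50.3
gripper_force: 10.7
```

Emit:
play_rows --pt "0 0 -0.005 0 0 0 0.05" --pt "0 0 -0.015 0 0 0 0.05" --pt "0 0 -0.03 0 0 0 0.05" --pt "0 0 -0.05 0 0 0 0.05" --pt "0 0 -0.07 0 0 0 0.05" --pt "0 0 -0.09 0 0 0 0.05" --pt "0 0 -0.11 0 0 0 0.05" --pt "0 0 -0.12 0 0 0 0.05" --pt "0 0 -0.12 0 0 0 0.05" --pt "0 0 -0.12 0 0 0 0.05"

```text
time: 10.6
position: [564.5, -242.5, 303.2]
ee_rot: [180.0, 0.0, -11.7]
ft_force: [-0.1, 0.3, -1.3]
opening: 50.3
gripper_force: 8.8
```

```bash
cat > w.py <<'E'
import sys
from h import *
q=eyes.grab_frame('side'); s=telemetry.read_state(); P=np.array(s['position'])-[0,0,155]; print(P)
ya=np.radians(s['ee_rot'][2]); ex=np.array([np.cos(ya),np.sin(ya),0])
c=proj(q,[P,P+85*ex,P-95*ex]); print(c.round())
u,v=c.mean(0).astype(int); u0=max(0,u-66);v0=max(0,v-50)
f=6; I=cv2.resize(q['frame'][v0:v0+100,u0:u0+133],None,fx=f,fy=f,interpolation=cv2.INTER_CUBIC)
for a in c: cv2.circle(I,tuple(int(k) for k in ((a-[u0,v0]+.5)*f)),4,(255,0,255),-1)
cv2.imwrite('pics/'+sys.argv[1],I[:600,:800,::-1])
E
python3 w.py w1.png; python3 g.py
```

```text
[ 564.22577631 -242.31187742  147.32103457]
[[257. 131.]
 [230. 128.]
 [289. 135.]]
10.65 [ 564.2 -242.3  302.3] [ 1.7999e+02  1.1000e-01 -1.1690e+01] F [ 0.3  0.1 -0.4] op 50.2 8.8 [ 15.  40.  10.  98.  -9.  42. -73.]
```

View pics/w1.png

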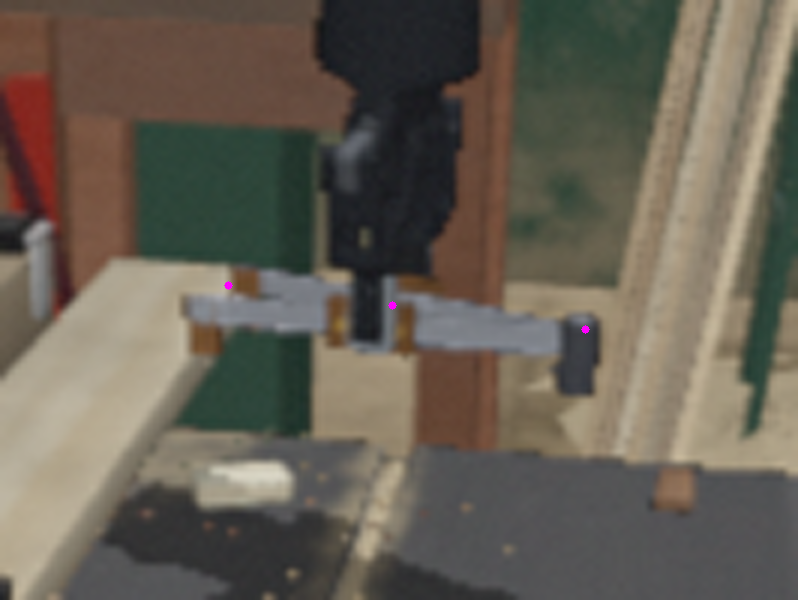

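The tongs hang level and the finger is mid-grip, with the overlaid jaw and hinge points matching to about 2 mm. I'll carry them over the blank.

```bash
python3 g.py 535.3,259.1,305,5
```

```text
10.65 [ 564.2 -242.3  302.3] [ 1.7999e+02  1.1000e-01 -1.1690e+01] F [ 0.3  0.1 -0.4] op 50.2 8.8 [ 15.  40.  10.  98.  -9.  42. -73.]
[-0.1299 -0.4852 -0.0025] [ -0.     0.11 -16.69]
```

Emit:
play_rows --pt "-0.013 -0.02 -0.005 0 0 0 0.05" --pt "-0.025 -0.05 -0.005 0 0 -1 0.05" --pt "-0.035 -0.08 -0.005 0 0 -2 0.05" --pt "-0.045 -0.11 -0.005 0 0 -3 0.05" --pt "-0.053 -0.14 -0.005 0 0 -4 0.05" --pt "-0.06 -0.17 -0.005 0 0 -5 0.05" --pt "-0.067 -0.2 -0.005 0 0 -6 0.05" --pt "-0.074 -0.23 -0.005 0 0 -7 0.05" --pt "-0.082 -0.26 -0.005 0 0 -8 0.05" --pt "-0.09 -0.29 -0.005 0 0 -9 0.05" --pt "-0.097 -0.32 -0.005 0 0 -10 0.05" --pt "-0.104 -0.35 -0.005 0 0 -11 0.05" --pt "-0.11 -0.38 -0.005 0 0 -12 0.05" --pt "-0.117 -0.41 -0.005 0 0 -13.5 0.05" --pt "-0.122 -0.44 -0.005 0 0 -15 0.05" --pt "-0.127 -0.465 -0.005 0 0 -16 0.05" --pt "-0.13 -0.485 -0.004 0 0 -16.7 0.05" --pt "-0.13 -0.485 -0.003 0 0 -16.7 0.05" --pt "-0.13 -0.485 -0.003 0 0 -16.7 0.05" --pt "-0.13 -0.485 -0.003 0 0 -16.7 0.05"

```text
time: 12.32
position: [535.3, 257.6, 304.5]
ee_rot: [179.9, 0.2, 5.0]
ft_force: [-0.2, -0.6, -0.4]
opening: 50.2
gripper_force: 8.8
```

```bash
python3 g.py 535.3,259.1,230,5; cat >> m.py <<'E'
for d in spotter.cut_out(p,'tongs')[:2]: print('tongs',d['conf'],d['uv'],d['pixels'].sum())
save(p,'x1.png'); q=eyes.grab_frame('side'); save(q,'x2.png')
for d in spotter.cut_out(q,'tongs')[:2]: print('tongs side',d['conf'],d['uv'],d['pixels'].sum())
E
python3 m.py
```

```text
12.3167 [535.3 257.6 304.5] [179.86   0.18   4.96] F [-0.2 -0.6 -0.4] op 50.2 8.8 [ -34.   39.    9.  102.   -9.   40. -105.]
[ 0.0004 -0.0017  0.0745] [ 0.14  0.18 -0.04]
blank 0.61 [613.9 256.5] [41.3 15.2] 2.9 85
tongs 0.81 [142.5, 215.7] 388
tongs 0.57 [167.9, 181.0] 2045
tongs side 0.8 [224.8, 222.8] 2029
```

Emit:
play_rows --pt "0 -0.001 0.02 0 0 0 0.05" --pt "0 -0.001 0.045 0 0 0 0.05" --pt "0 -0.001 0.065 0 0 0 0.05" --pt "0 -0.001 0.077 0 0 0 0.05" --pt "0 -0.001 0.079 0 0 0 0.05" --pt "0 -0.001 0.079 0 0 0 0.05" --pt "0 -0.001 0.079 0 0 0 0.05"

```text
time: 13.15
position: [536.0, 259.6, 227.7]
ee_rot: [-180.0, -0.0, 5.0]
ft_force: [0.3, -0.2, -1.1]
opening: 50.3
gripper_force: 8.8
```

```bash
python3 g.py 535.3,259.1,205,5; cat > z.py <<'E'
from h import *
s=telemetry.read_state(); P=np.array(s['position'])-[0,0,184.4]
ya=np.radians(s['ee_rot'][2]); ex=np.array([np.cos(ya),np.sin(ya),0]); ey=np.array([-ex[1],ex[0],0])
y5=np.radians(5);bx=np.array([np.cos(y5),np.sin(y5),0]);by=np.array([-bx[1],bx[0],0]);b=np.array([620,266.5,30])
blk=[b+i*25.5*bx+j*12.5*by for i,j in((1,1),(1,-1),(-1,-1),(-1,1))]
jaw=[P+[0,0,30]+(85+i*9)*ex+k*20.5*ey for k in(1,-1) for i in(1,-1)]
out=[]
for n in('top','side'):
    p=eyes.grab_frame(n); cj=proj(p,jaw); cb=proj(p,blk); m=np.vstack([cb,cj]).mean(0)
    w=40 if n=='top' else 45; o=(m-w).astype(int); f=400/(2*w)
    I=cv2.resize(p['frame'][o[1]:o[1]+2*w,o[0]:o[0]+2*w],(400,400),interpolation=cv2.INTER_CUBIC)
    S=lambda c:((c-o+.5)*f).astype(np.int32)
    cv2.polylines(I,[S(cb)],True,(255,0,255),1)
    for k in(0,2): cv2.polylines(I,[S(cj[k:k+2])],False,(0,255,0),1)
    out.append(I)
cv2.imwrite('pics/z1.png',np.hstack(out)[:,:,::-1])
E
python3 z.py
```

```text
13.15 [536.  259.6 227.7] [-1.80e+02 -3.00e-02  4.98e+00] F [ 0.3 -0.2 -1.1] op 50.3 8.8 [ -33.   45.    8.  104.  -10.   31. -104.]
[-0.0008  0.0004  0.0227] [-0.   -0.03 -0.02]
```

View pics/z1.png

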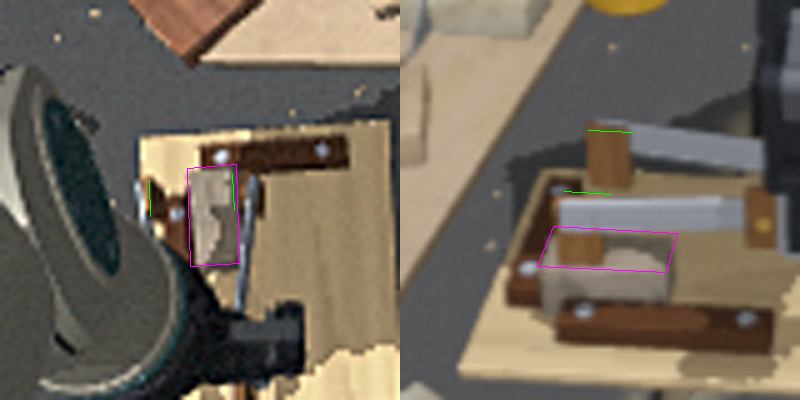

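The magenta outline confirms the blank is in place: top view box (187–240, 166–265). The jaws, at (154,200) and (251,195), straddle it but sit about 5 mm toward -y, with the near jaw ahead, so the tongs are yawed about -3.5° in the grip. I'll rotate to correct that before descending.

Emit:
play_rows --pt "0 0 0 0 0 -1.7 0.05" --pt "-0.001 0 0 0 0 -3.4 0.05" --pt "-0.001 0 0 0 0 -3.4 0.05" --pt "-0.001 0 0.007 0 0 -3.4 0.05" --pt "-0.001 0 0.013 0 0 -3.4 0.05" --pt "-0.001 0 0.018 0 0 -3.4 0.05" --pt "-0.001 0 0.019 0 0 -3.4 0.05" --pt "-0.001 0 0.019 0 0 -3.4 0.05" --pt "-0.001 0 0.019 0 0 -3.4 0.05"

```text
time: 14.0
position: [534.4, 259.5, 207.5]
ee_rot: [180.0, 0.1, 8.4]
ft_force: [-0.4, 0.3, 0.1]
opening: 50.4
gripper_force: 8.8
```

```bash
python3 g.py 535.3,259.1,206,8.4; cat > y.py <<'E'
from h import *
p=eyes.grab_frame('top'); q=eyes.grab_frame('side')
s=telemetry.read_state(); P=np.array(s['position'])-[0,0,184.4]
y5=np.radians(5);ex=np.array([np.cos(y5),np.sin(y5),0]);ey=np.array([-ex[1],ex[0],0])
# pad colour at top: find orange-brown pixels near predicted jaws
for n,c in(('top',p),('side',q)):
    m=proj(c,P+85*ex+[0,0,15])[0]; o=(m-30).astype(int); I=c['frame'][o[1]:o[1]+60,o[0]:o[0]+60].astype(int)
    t=next((d for d in spotter.cut_out(c,'tongs') if np.hypot(*(np.array(d['uv'])-m))<70),None)
    r_,g_,b_=I[...,0],I[...,1],I[...,2]; M=(r_-b_>55)&(r_<175)&(r_*1.0>1.45*g_)&(r_>90)
    k,l,st,ce=cv2.connectedComponentsWithStats(M.astype(np.uint8))
    print(n,'pred',m.round(1),'jawL/R pred',proj(c,[P+85*ex+23.5*ey+[0,0,25],P+85*ex-23.5*ey+[0,0,25]]).round(1).tolist())
    print([((ce[i]+o).round(1).tolist(),st[i][2:].tolist()) for i in range(1,k) if st[i][4]>6])
E
python3 y.py
```

```text
14.0 [534.4 259.5 207.5] [1.7997e+02 7.0000e-02 8.4000e+00] F [-0.4  0.3  0.1] op 50.4 8.8 [ -32.   47.    6.  104.   -9.   29. -102.]
[0.0008 0.0005 0.0015] [0.03 0.07 0.  ]
top pred [149.2 172.2] jawL/R pred [[138.8, 172.0], [157.6, 170.6]]
[]
side pred [187.5 270. ] jawL/R pred [[184.2, 273.9], [189.9, 257.5]]
[([197.5, 291.0], [10, 1, 10]), ([211.9, 291.7], [5, 2, 7])]
```

Emit:
play_rows --pt "0 0 0.001 0 0 0 0.05" --pt "0 0 0.001 0 0 0 0.047" --pt "0 0 0.001 0 0 0 0.045" --pt "0 0 0.001 0 0 0 0.043" --pt "0 0 0.001 0 0 0 0.042" --pt "0 0 0.001 0 0 0 0.041" --pt "0 0 0.001 0 0 0 0.04" --pt "0 0 0.001 0 0 0 0.038" --pt "0 0 0.001 0 0 0 0.036" --pt "0 0 0.001 0 0 0 0.036" --pt "0 0 0.001 0 0 0 0.036" --pt "0 0 0.001 0 0 0 0.036" --force 35

```text
time: 15.2
position: [534.8, 258.1, 207.0]
ee_rot: [179.9, 0.1, 8.3]
ft_force: [0.3, -5.1, 2.5]
opening: 39.8
gripper_force: 36.5
```

Emit:
play_rows --pt "0 0.0005 0 0 0 0 0.036" --pt "0 0.001 -0.001 0 0 0 0.036" --pt "0 0.001 -0.003 0 0 0 0.036" --pt "0 0.001 -0.006 0 0 0 0.036" --pt "0 0.001 -0.01 0 0 0 0.036" --pt "0 0.001 -0.015 0 0 0 0.036" --pt "0 0.001 -0.022 0 0 0 0.036" --pt "0 0.001 -0.03 0 0 0 0.036" --pt "0 0.001 -0.03 0 0 0 0.036"

```text
time: 15.95
position: [535.1, 260.6, 239.1]
ee_rot: [-179.8, -0.2, 8.5]
ft_force: [0.3, -0.3, -0.5]
opening: 39.5
gripper_force: 35.3
```

```bash
cat > c.py <<'E'
from h import *
s=telemetry.read_state(); P=np.array(s['position']); ya=np.radians(s['ee_rot'][2]-3.4); ex=np.array([np.cos(ya),np.sin(ya),0])
J=P+85*ex-[0,0,184.4+2-15]
q=eyes.grab_frame('side'); p=eyes.grab_frame('top')
for n,c in(('side',q),('top',p)):
    # predicted blank centre: held (17 mm below jaw site) vs left in corner
    print(n,'held',proj(c,J-[0,0,17])[0].round(1),'left',proj(c,[620,266.5,18])[0].round(1))
    for d in spotter.cut_out(c,'blank'):
        if np.hypot(*(np.array(d['uv'])-proj(c,J)[0]))<40:
            print(round(d['conf'],2),np.round(d['uv'],1),d['pixels'].sum(),np.round(cv2.minAreaRect(cv2.findNonZero(d['pixels'].astype(np.uint8)))[1:][0]),)
E
python3 c.py
```

```text
side held [186.6 264.8] left [187.8 278.9]
0.52 [182.6 270.3] 348 [19. 31.]
top held [147.5 170.9] left [151.3 173.6]
0.63 [147.9 167. ] 178 [21. 10.]
```

Emit:
play_rows --pt "0 0 -0.006 0 0 0 0.036" --pt "0 0 -0.016 0 0 0 0.036" --pt "0 0 -0.028 0 0 0 0.036" --pt "0 0 -0.04 0 0 0 0.036" --pt "0 0 -0.05 0 0 0 0.036" --pt "0 0 -0.056 0 0 0 0.036" --pt "0 0 -0.06 0 0 0 0.036" --pt "0 0 -0.06 0 0 0 0.036" --pt "0 0 -0.06 0 0 0 0.036" --pt "0 0 -0.06 0 0 0 0.036" --pt "0 0 -0.06 0 0 0 0.036" --pt "0 0 -0.06 0 0 0 0.036"

```text
time: 17.15
position: [534.5, 258.5, 296.3]
ee_rot: [180.0, 0.1, 8.4]
ft_force: [-0.7, -0.1, -0.8]
opening: 39.4
gripper_force: 35.3
```

```bash
python3 g.py; python3 c.py; cat > t.py <<'E'
from h import *
p=eyes.grab_frame('top'); q=eyes.grab_frame('side')
for c in (p,q):
    d=[d for d in spotter.cut_out(c,'blank') if abs(d['uv'][0]-(147 if c is p else 185))<15]
    if d:
        x=cv2.minAreaRect(cv2.findNonZero(d[0]['pixels'].astype(np.uint8))); print(x)
E
python3 t.py
```

```text
17.15 [534.5 258.5 296.3] [1.7996e+02 1.0000e-01 8.4000e+00] F [-0.7 -0.1 -0.8] op 39.4 35.3 [ -34.   39.    8.  102.   -8.   39. -103.]
side held [185.3 236.7] left [187.8 278.9]
0.79 [186.1 239.7] 416 [18. 32.]
top held [142.6 166. ] left [151.3 173.6]
((140.0, 165.5), (23.0, 12.0), 90.0)
((183.4326934814453, 240.8638458251953), (32.283260345458984, 17.736345291137695), 13.495734214782715)
```

```bash
cat > f.py <<'E'
from h import *
from scipy.optimize import minimize
ps=[eyes.grab_frame(n) for n in('top','side')]; obs=[]
for c,u in zip(ps,(142,185)):
    d=[d for d in spotter.cut_out(c,'blank') if abs(d['uv'][0]-u)<15]; obs.append(d[0]['pixels'] if d else None)
tg=[next((d['pixels'] for d in spotter.cut_out(c,'tongs') if abs(d['uv'][0]-u)<40),None) for c,u in zip(ps,(142,200))]
box=np.array([[i,j,k] for i in(-25.5,25.5) for j in(-12.5,12.5) for k in(-12,12)])
def cost(v,full=False):
    X=R.from_euler('ZYX',[v[3],v[4],v[5]],degrees=True).apply(box)+v[:3]; s=0
    for i,(c,o) in enumerate(zip(ps,obs)):
        if o is None or i==0: continue
        m=np.zeros((384*4,512*4),np.uint8); h=cv2.convexHull((proj(c,X)*4+1.5).astype(np.int32)); cv2.fillConvexPoly(m,h,255)
        m=cv2.resize(m,(512,384),interpolation=cv2.INTER_AREA)/255.
        hide=tg[i] if tg[i] is not None else 0*o
        s+=np.abs(m-o)[(hide==0)|o].sum()/o.sum()
    return s
for pit in(-30,-20,-10,0,10,20,30):
    b=min((minimize(lambda w:cost([w[0],264+0*w[0],w[1],5,pit,0]),[619+a,107+e],method='Nelder-Mead',options=dict(initial_simplex=[[619+a,107+e],[624+a,107+e],[619+a,112+e]])) for a in(-4,4) for e in(-5,5)),key=lambda o:o.fun)
    print(pit,round(b.fun,3),b.x.round(1))
E
python3 f.py
```

```text
-30 0.568 [620.6 103.7]
-20 0.5 [619.6 105.1]
-10 0.39 [619.5 105.9]
0 0.319 [620.1 105.4]
10 0.35 [620.2 104.2]
20 0.44 [620.6 103.3]
30 0.553 [620.7 105.9]
```

The fit puts the blank level at about (620, 264, 105), which matches the tongs' jaws. Handing in.

```bash
python3 -c "
from plant import r
print(r.sign_off())"
```

```text
the job is handed in; nothing more can be done
None
```

I handed the job in with the blank pressed into the corner, then gripped and lifted level in the tongs, its centre about 105 mm above the table; the interface returned no verdict, so the pass isn't confirmed.

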